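# Click the key machine's depth dial one step deeper and lock it

### The job

On the key-cutting machine, set the cut one step deeper and lock it: with light fingertip pressure on the knurled depth dial, turn it clockwise (seen from above) by one click, so that its white line settles at the red dot and never goes past it, then gently push the red-balled lock lever all the way over to its stop. Grip nothing, and leave the keys, padlocks, file and other loose things on the bench where they are.

Things in the scene. Friction and masses are not known exactly. Their poses are not given: they have to be found in the camera images.
- key_machine: Bench key-cutting machine, blue-green base 290 mm deep (x) by 400 wide (y), fixed. Origin: on the bench under it, 160 mm behind its front edge and half-way along it. x points from its front to its rear, y to its left seen from the front, z up. Deck 58 mm above the bench. Motor, cutter and vises stand at x > -60 mm, up to 173 mm high; in front are only the dial and the lever.
- dial_centre (a point): On the depth dial's vertical axis, level with its top face; at (-130, 20, 84) mm in the machine's frame, same axes. The dial is a knurled steel disc 91 mm across, 20 mm thick, its underside 64 mm above the bench; a hub screw stands 2.5 mm proud. Its front rim stands 15 mm out beyond the base's front edge. Friction on rim or top turns it: about 1.5 N at the rim to leave a click.
- depth_dial (a joint): Angle of the dial, rad; grows clockwise seen from above. It clicks every 0.524 rad: its white line points to the white dot at -0.524, yellow at 0 (start), red at 0.524 (wanted), blue at 1.047. At 0 the line points along the machine's +x. Past half-way it pulls itself into the next click.
- red_dot (a point): Top of the red dot, an enamelled stud 14 mm across and 5 mm high on the deck behind the dial, 61 mm from its axis. The yellow dot is straight behind the dial (machine +x); seen from above red lies 30 degrees clockwise of it, blue 60 degrees, white 30 degrees counter-clockwise.
- lever_ball (a point): Centre of the red ball, 24 mm in diameter, at the end of the lock lever, 92 mm above the bench and 56 mm from the lever's pivot. The thin steel arm (9 mm) slopes down from it to the pivot.
- lever_pivot (a point): On the lock lever's vertical pivot axis, level with the ball's centre; at (-130, -120, 92) mm in the machine's frame, same axes. The pivot's top is 90 mm above the bench.
- lock_lever (a joint): Angle of the lever, rad. At 0 (unlocked) it points to the machine's front (-x); it grows counter-clockwise seen from above (the ball goes to the machine's right, -y, then rearwards) to its stop at 1.2 (locked). Starts between 0 and 0.25, needs about 1 N at the ball and stays where left.
- key_a: Loose nickel skeleton key, 95 mm long, lying on the bench in front of the machine; origin under its middle.
- key_b: A second skeleton key like the first, lying beside it.
- red_padlock: Loose red padlock, 50 mm wide, 22 mm thick, lying flat in front of the machine; origin under its middle.
- file: Loose file with wooden grip, 230 mm long, lying to the right of the machine; origin under its middle.
- blank_holder: Loose chrome stand with hanging key blanks, 60 x 130 mm, 121 mm high, to the left; origin under its middle.
- oil_can: Loose copper oil can, 66 mm in diameter, 126 mm high with its spout, to the left; origin under its middle.

How it is judged:
By the outcome, as a careful person would: the job done as asked, in the order asked, and still so for the second after the job is handed in, with the robot touching nothing.
It also fails if it takes over 48 s, if anything falls off the work surface, if the arm or the gripper's body presses on something with over 40 N, if the wrist force passes 120 N, or if a joint passes its speed limit or range.

### The arm

A 6-joint arm with a two-finger parallel gripper is mounted at the origin on the work surface. World frame = base frame: x ahead of the robot, y to its left, z up, the work surface at z = 0. Lengths are in m, angles in rad, forces in N, time in s.
With the tool pointing down it reaches from about 0.3 to 0.875 m from the base axis. Payload 6.4 kg.
Tool frame: the origin (TCP) lies between the finger pads; the fingertips stand 19 mm ahead of it and the grasp point (between the pads) is the TCP; z points along the fingers, y is the line along which they close (so a half turn about z gives the same grasp; the last joint's range is limited). The gripper opens to 88 mm and grips with 3 to 60 N. Pads are 18 mm wide; open, the fingers measure 123 mm over their backs; the gripper's body (75 mm by 187 mm) begins 45 mm behind the grasp point.
Start: joints at [-0.206, 0.181, 1.607, -0, 1.354, -0.206], TCP at [0.575, 0, 0.258] pointing down, gripper open.
Joint ranges: [-2.99, 2.99], [-0.89, 2.07], [0.3, 2.58], [-1.14, 4.28], [0, 2.63], [-3.12, 3.12]. Speed limits (rad/s): [2.57, 2.57, 3.01, 3.14, 3.14, 3.14].

### API

Orientations are given as a unit quaternion [w, x, y, z].
In Python, from bench import observe, optics, ctrl gives the robot as it stands. The module is installed in compiled form; this text tells all that it offers.
- The arm moves only by the shell command python3 -m jog 'ROWS' [FORCE]. ROWS is text: rows parted by semicolons, each of 5 numbers parted by spaces: the shift along the tool's x, y, z in m, then the turn about the tool's z in degrees, then the gripper command: -1 is shut, 1 is fully open, values between are in proportion. A call has 1 to 8 rows; each row is the pose to reach, as a shift and turn from the pose commanded when the call began, along the tool's axes at that moment; what a row does not reach only later rows make up. A row lasts 1/12 s, in which the tool goes at most 41.7 mm and 7.16 degrees, less where a joint would pass 70% of its speed; a pose out of reach is approached as far as the arm can. A call with a gripper value outside its range is refused whole. The fingers move at their own pace and stop on an object; FORCE is the grip in N (left out, the last holds). Time passes only in rows, so rows that repeat a pose let the fingers close. It gives the time, the measured TCP pose, the force, the opening and the grip force at its end, in the units of the state.
- observe(): the state, without advancing time (a new reading comes with each control period).
- optics.grab_frame(name): name is "scene" or "side" or "wrist"; returns the picture (420x560x3 uint8, red, green, blue); there is no depth.
- optics.camera_info(name): a dict with "intrinsics" (3x3 intrinsics, pixels), "k1" (the pictures are not rectified: a ray, as slopes to the right and down, at radius r is drawn at 1 + k1 r^2 times it, then the intrinsics apply), "cam_to_world" (4x4, takes a point from camera to world coordinates). Camera axes: x right, y up, looking along -z (the intrinsics and any distortion apply to the point x, -y, -z); pixel columns grow to the right and rows downward; lengths in m; the calibration is good to about 2 mm. A picture is of the moment at which its call begins: read the wrist's pose just before it. camera_info takes no time and is no camera call; for the wrist camera it gives the pose at the moment of the call.
- ctrl.job_done(): hands the job in; it is judged then, once.
The state is a dict: "time": time; "joint_positions": joint angles; "qd": joint speeds; "joint_efforts": joint torques, N m; "tcp_pos": TCP position; "tcp_rot": TCP orientation; "contact_force": force on the tool from outside, world axes, zero at the start; "wrist_torque": the same for the moment, N m; "grip_width": finger opening in m; "grip_force": force on a finger pad.
Only numpy, scipy, OpenCV 4.12 (cv2) and the standard library are available. Lean on these libraries where they do the work, as an engineer would, in place of code of your own. Each camera call takes 0.05 s, during which the arm holds its last target. There are 200 camera calls.

## Working session

There is one attempt and no reset: what is moved stays moved. The work goes in short steps, Python scripts to look and compute and a shell command to move; the robot and the scene stay as the last step left them, time stands still between calls to the robot, and variables do not carry over. Pictures are saved under pics/ and viewed, at most 10 in all, crops included, and the job is handed in when it is done.

```bash
mkdir -p pics; python3 - <<'E'
from bench import observe, optics
import cv2
s=observe();print(s)
for n in("scene","side"):
    im=optics.grab_frame(n);cv2.imwrite(f"pics/{n}0.png",im[:,:,::-1]);c=optics.camera_info(n);print(n,c)
E
```

```text
{'time': 0.0, 'joint_positions': array([-2.06292646e-01,  1.81544574e-01,  1.60801099e+00,  2.99132046e-05,
        1.35379298e+00, -2.06293556e-01]), 'qd': array([-0.00043059, -0.00186455,  0.00070415, -0.0001866 ,  0.00033183,
       -0.00032421]), 'joint_efforts': array([-5.85923790e-04, -4.33866942e+01, -3.41848969e+01,  7.00952648e-02,
        3.87157314e-02, -1.54040990e-04]), 'tcp_pos': array([5.74494970e-01, 1.36150004e-04, 2.56806680e-01]), 'tcp_rot': array([-7.42793453e-04,  7.07108473e-01,  7.07104544e-01, -4.68257484e-04]), 'contact_force': array([-0.12905753, -0.38134621,  0.90339158]), 'wrist_torque': array([ 0.0082378 , -0.02079058,  0.01290374]), 'grip_force': 0.0, 'grip_width': 0.08805020571985019}
scene {'intrinsics': array([[415.14905293,   0.        , 284.52552266],
       [  0.        , 415.14905293, 203.48786558],
       [  0.        ,   0.        ,   1.        ]]), 'k1': -0.007665944638843037, 'cam_to_world': array([[ 1.63175040e-01, -7.46164075e-01,  6.45455714e-01,
         1.23376049e+00],
       [ 9.86511302e-01,  1.32028202e-01, -9.67677844e-02,
         6.40228811e-04],
       [-1.30137132e-02,  6.52539444e-01,  7.57643001e-01,
         9.10352659e-01],
       [ 0.00000000e+00,  0.00000000e+00,  0.00000000e+00,
         1.00000000e+00]])}
side {'intrinsics': array([[521.81381543,   0.        , 265.11648915],
       [  0.        , 521.81381543, 214.71768968],
       [  0.        ,   0.        ,   1.        ]]), 'k1': 0.03807429866127471, 'cam_to_world': array([[ 6.86187997e-01,  4.25525715e-01, -5.89977879e-01,
        -1.13251280e-01],
       [-7.27423963e-01,  4.00689490e-01, -5.57047853e-01,
        -5.17133623e-01],
       [-6.40250420e-04,  8.11403597e-01,  5.84485921e-01,
         7.33165597e-01],
       [ 0.00000000e+00,  0.00000000e+00,  0.00000000e+00,
         1.00000000e+00]])}
```

View pics/scene0.png

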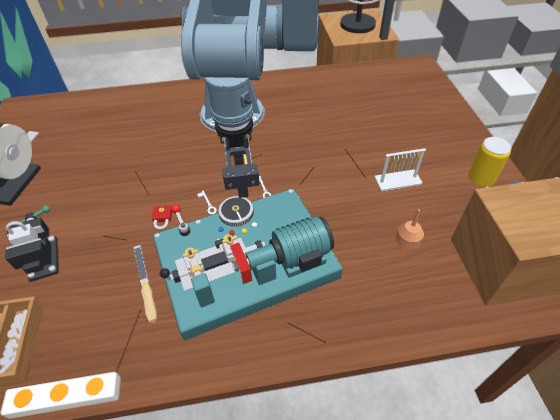

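View pics/side0.png

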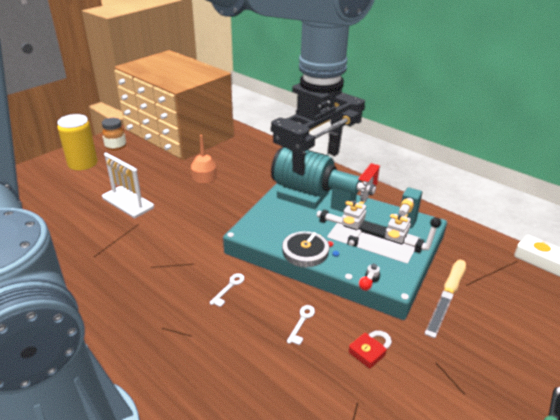

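```bash
cat > h.py <<'E'
import numpy as np, cv2
from bench import observe, optics
def cast(c,uv,z):
    K,k=c["intrinsics"],c["k1"]; f=K[0,0]
    d=np.array([(uv[0]-K[0,2])/f,(uv[1]-K[1,2])/f]); s=d.copy()
    for _ in range(20): s=d/(1+k*(s@s))
    M=c["cam_to_world"]; r=M[:3,:3]@np.array([s[0],-s[1],-1]); o=M[:3,3]
    return o+r*(z-o[2])/r[2]
def reds(im,amin=6):
    h=cv2.cvtColor(im,cv2.COLOR_RGB2HSV)
    m=(((h[...,0]<6)|(h[...,0]>174))&(h[...,1]>190)&(h[...,2]>90)).astype(np.uint8)
    n,_,st,ce=cv2.connectedComponentsWithStats(m)
    return [(ce[i].round(1),st[i].tolist()) for i in range(1,n) if st[i,4]>=amin]
E
python3 - <<'E'
from h import *
a=cv2.imread("pics/scene0.png");b=cv2.imread("pics/side0.png")
optics_w=optics.camera_info("wrist");w=optics.grab_frame("wrist")[:,:,::-1];cv2.imwrite("pics/w0.png",w);print(optics_w)
for i in(a,b,w):print(reds(np.ascontiguousarray(i[:,:,::-1])))
A=cv2.resize(a[170:270,140:290],None,fx=4,fy=4,interpolation=cv2.INTER_CUBIC)
B=cv2.resize(b[220:310,260:410],None,fx=4,fy=4,interpolation=cv2.INTER_CUBIC)
cv2.imwrite("pics/crop.png",cv2.resize(np.vstack([A,B]),(474,600)))
E
```

```text
{'intrinsics': array([[347.90299067,   0.        , 281.79780255],
       [  0.        , 347.90299067, 210.05437745],
       [  0.        ,   0.        ,   1.        ]]), 'k1': -0.09027041181849793, 'cam_to_world': array([[ 9.99998076e-01, -2.80484860e-04,  1.94153467e-03,
         5.74791836e-01],
       [-3.20748122e-04,  9.53027772e-01,  3.02882753e-01,
         7.86091937e-02],
       [-1.93529049e-03, -3.02882793e-01,  9.53025849e-01,
         3.83986774e-01],
       [ 0.00000000e+00,  0.00000000e+00,  0.00000000e+00,
         1.00000000e+00]])}
[(array([164.8, 212.4]), [152, 204, 28, 18, 255]), (array([231.8, 231.7]), [230, 230, 4, 4, 10]), (array([242. , 262.5]), [231, 243, 21, 40, 323])]
[(array([370. , 173.3]), [360, 165, 18, 19, 165]), (array([365.3, 284.1]), [360, 280, 12, 9, 72]), (array([367.2, 350.2]), [350, 334, 36, 34, 631])]
[(array([528.3, 244.8]), [508, 228, 34, 35, 460]), (array([512.5, 240.5]), [512, 238, 2, 6, 6]), (array([503.2, 248.5]), [500, 245, 9, 7, 20]), (array([503.8, 260.5]), [502, 258, 5, 6, 13]), (array([185.1, 366. ]), [168, 364, 33, 5, 94]), (array([214.7, 367.7]), [206, 365, 19, 7, 76])]
```

View pics/w0.png

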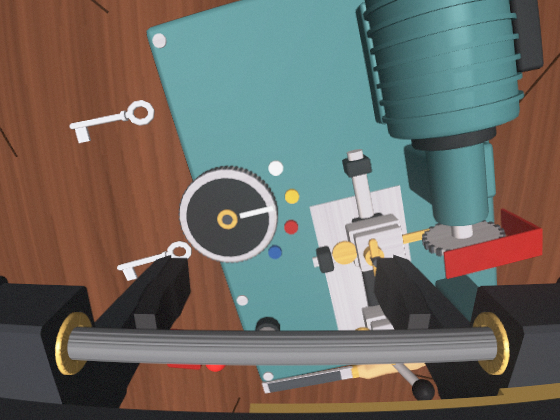

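View pics/crop.png

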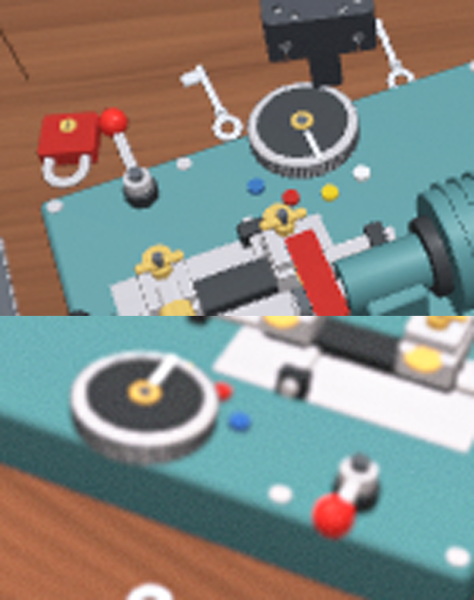

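```bash
python3 - <<'E'
from h import *
im=cv2.imread("pics/w0.png");h=cv2.cvtColor(im,cv2.COLOR_BGR2HSV);c=optics.camera_info("wrist")
def blob(m,x0,y0,r=16):
    z=np.zeros(m.shape,bool);z[y0-r:y0+r,x0-r:x0+r]=1
    y,x=np.nonzero(m&z);return np.array([x.mean(),y.mean()]),len(x)
H,S,V=h[...,0],h[...,1],h[...,2]
hub=blob((H>10)&(H<35)&(S>120)&(V>120),227,218)
D={'hub':cast(c,hub[0],.0865)}
for n,m,p in(('yel',(H>15)&(H<35)&(S>150),(292,197)),('red',((H<6)|(H>174))&(S>150),(291,227)),('blue',(H>100)&(H<125)&(S>120),(275,252)),('white',(S<40)&(V>180),(276,168))):
    b=blob(m,*p);D[n]=cast(c,b[0],.062);print(n,b)
line=blob((S<40)&(V>150),255,212,12);D['line']=cast(c,line[0],.084);print('line',line)
for k,v in D.items():
    d=v-D['hub'];print(k,v.round(4),np.hypot(*d[:2]).round(4),np.degrees(np.arctan2(d[1],d[0])).round(1))
yaw=np.mean([np.arctan2(*(D[n]-D['hub'])[[1,0]])+np.radians(o) for n,o in(('yel',0),('red',30),('blue',60),('white',-30))])
R=np.array([[np.cos(yaw),-np.sin(yaw)],[np.sin(yaw),np.cos(yaw)]])
dc=np.mean([D[n][:2]-R@(.061*np.array([np.cos(t),np.sin(t)])) for n,t in(('yel',0),('red',-np.pi/6),('blue',-np.pi/3),('white',np.pi/6))],0)
print('yaw',np.degrees(yaw),'dial from dots',dc)
piv=dc+R@np.array([0,-.14]);print('piv',piv)
# ball: side/scene
sc,sd=optics.camera_info("scene"),optics.camera_info("side")
a=cv2.cvtColor(cv2.imread("pics/scene0.png"),cv2.COLOR_BGR2RGB)
for nm,cc,uv in(('side',sd,(365.6,284.2)),('scene',sc,(176.3,209))):
    b=cast(cc,uv,.092)[:2];d=R.T@(b-piv);print(nm,b,d,np.hypot(*d),'lever',np.degrees(np.arctan2(-d[1],-d[0])))
print('red corner check',cast(sd,(306,244),.084), cast(sc,(236,209),.084))
for n,p in(('key_a',(145,257)),('key_b',(110,120))):print(n,cast(c,p,0))
E
```

```text
yel (array([291.5       , 195.83333333]), 132)
red (array([290.65079365, 226.70634921]), 126)
blue (array([274.46808511, 252.03546099]), 141)
white (array([275.23333333, 167.79444444]), 180)
line (array([255.17808219, 211.28082192]), 146)
hub [ 0.5244 -0.0242  0.0865] 0.0 0.0
yel [ 0.5836 -0.0095  0.062 ] 0.061 14.0
red [ 0.583 -0.041  0.062] 0.061 -16.0
blue [ 0.5668 -0.0683  0.062 ] 0.0612 -46.1
white [0.5681 0.0178 0.062 ] 0.0606 43.8
line [ 0.5502 -0.018   0.084 ] 0.0265 13.7
yaw 13.929403346037084 dial from dots [ 0.52434829 -0.02431788]
piv [ 0.55804995 -0.16020091]
side [ 0.50279194 -0.18006466] [-0.05841477 -0.00597757] 0.0587198146188733 lever 5.842722912581746
scene [ 0.50638403 -0.17344757] [-0.0533354  -0.00041978] 0.053337052183303556 lever 0.45093795525226865
red corner check [ 0.52540219 -0.02504791  0.084     ] [ 0.5264403  -0.02130256  0.084     ]
key_a [ 0.40557483 -0.1042172   0.        ]
key_b [0.38490734 0.06056828 0.        ]
```

The wrist view shows the dial hub at (227,218), with the dots at yellow (291,196), red (291,227), blue (274,252) and white (275,168). The crop shows the lever ball at about (366,284) in side and (177,209) in scene. The machine's yaw comes out at 13.9°. I'll press both fingertips lightly on the dial top, then turn about the dial's axis.

```bash
python3 -m jog '-0.024 -0.050 0 -7 0.14;-0.024 -0.050 0 -14 0.14;-0.024 -0.050 0 -21 0.14;-0.024 -0.050 0 -28 0.14;-0.024 -0.050 0 -35 0.14;-0.024 -0.050 0 -42 0.14;-0.024 -0.050 0 -49 0.14;-0.024 -0.050 0 -56 0.14' 5
python3 -m jog '0 0 0 -7 0.14;0 0 0 -14 0.14;0 0 0 -21 0.14;0 0 0 -28 0.14;0 0 0 -35 0.14;0 0 0 -42 0.14;0 0 0 -49 0.14;0 0 0 -56 0.14'
python3 -m jog '0 0 0.03 -5 0.14;0 0 0.06 -5 0.14;0 0 0.09 -5 0.14;0 0 0.12 -5 0.14;0 0 0.135 -5 0.14;0 0 0.145 -5 0.14;0 0 0.145 -5 0.14;0 0 0.145 -5 0.14'
python3 - <<'E'
from h import *
s=observe();print(s['tcp_pos'],s['contact_force'],s['wrist_torque'],s['grip_width'])
c=optics.camera_info("wrist");im=optics.grab_frame("wrist");cv2.imwrite("pics/w1.png",im[:,:,::-1])
from scipy.spatial.transform import Rotation as R
print(R.from_quat(np.roll(s['tcp_rot'],-1)).as_matrix().round(3))
E
```

```text
time: 0.82
tcp_pos: [0.5248, -0.0239, 0.2574]
tcp_rot: [-0.0, 0.29, 0.957, -0.0]
contact_force: [0.5, 0.3, 0.9]
grip_width: 0.05
grip_force: 0.0
time: 1.48
tcp_pos: [0.5248, -0.0239, 0.2574]
tcp_rot: [-0.0, -0.194, 0.981, 0.0]
contact_force: [-0.6, 0.5, -0.7]
grip_width: 0.0503
grip_force: 0.0
time: 2.15
tcp_pos: [0.5252, -0.0241, 0.1129]
tcp_rot: [-0.0, -0.233, 0.972, 0.0]
contact_force: [0.3, 1.0, 0.3]
grip_width: 0.0503
grip_force: 0.0
[ 0.52517755 -0.02405424  0.11291586] [0.31151907 0.96226139 0.25017987] [ 0.14443167 -0.00718717  0.04425447] 0.050337215814115065
[[-0.891 -0.454 -0.   ]
 [-0.454  0.891  0.   ]
 [ 0.     0.    -1.   ]]
```

View pics/w1.png

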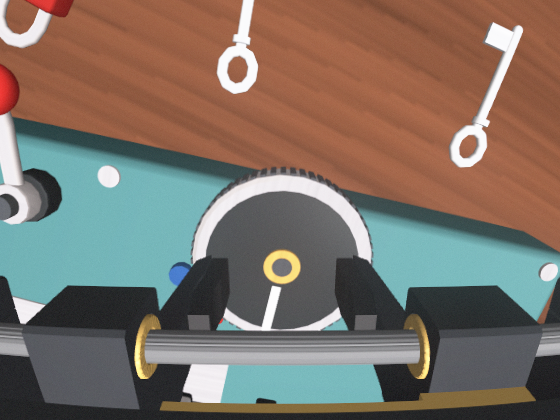

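The wrist view shows the two fingertips straddling the hub (281,266), over the dial's top face, well centred. Now I'll touch down in small steps.

```bash
python3 -m jog '0 0 0.004 0 0.14;0 0 0.007 0 0.14;0 0 0.008 0 0.14;0 0 0.009 0 0.14;0 0 0.009 0 0.14'
python3 -m jog '0 0 0.0005 0 0.14;0 0 0.001 0 0.14;0 0 0.001 0 0.14'
```

```text
time: 2.62
tcp_pos: [0.525, -0.024, 0.1038]
tcp_rot: [0.0, -0.233, 0.972, -0.0]
contact_force: [-0.9, 0.8, 0.6]
grip_width: 0.0503
grip_force: 0.0
time: 2.87
tcp_pos: [0.5251, -0.024, 0.1034]
tcp_rot: [0.0, -0.234, 0.972, -0.0]
contact_force: [-1.3, 0.5, 5.9]
grip_width: 0.05
grip_force: 2.8
```

```bash
python3 -m jog '0 0 0.0003 0 0.14;0 0 0.0003 2 0.14;0 0 0.0003 4 0.14;0 0 0.0003 6 0.14;0 0 0.0003 8 0.14;0 0 0.0003 8 0.14'
cat > look.py <<'E'
from h import *
import sys
# angle of white line relative to the hub, using the known dial centre, in wrist view
s=observe();c=optics.camera_info("wrist");im=optics.grab_frame("wrist");cv2.imwrite(f"pics/{sys.argv[1]}.png",im[:,:,::-1])
h=cv2.cvtColor(im,cv2.COLOR_RGB2HSV);m=(h[...,1]<45)&(h[...,2]>150)
P=[]
for y,x in zip(*np.nonzero(m)):
    p=cast(c,(x,y),.084)[:2]-[.5243,-.0243]
    if .012<np.hypot(*p)<.034:P.append(p)
P=np.array(P);a=np.degrees(np.arctan2(P[:,1],P[:,0]))
print('n',len(a),'dial angle deg (cw+):',13.93-np.median(a),'spread',np.std(a))
print(s['time'],s['contact_force'].round(1),s['wrist_torque'].round(3))
E
python3 look.py w2
```

```text
time: 3.37
tcp_pos: [0.5252, -0.0241, 0.1034]
tcp_rot: [0.0, -0.164, 0.986, -0.0]
contact_force: [-2.9, -0.0, 7.6]
grip_width: 0.0506
grip_force: 3.9
n 364 dial angle deg (cw+): 8.75421611619337 spread 4.0812797307285775
3.3667 [-2.9 -0.   7.6] [0.214 0.53  0.021]
```

The dial follows the fingers without slipping. I'll carry on to about 24° in total.

```bash
python3 -m jog '0 0 0 2 0.14;0 0 0 4 0.14;0 0 0 6 0.14;0 0 0 8 0.14;0 0 0 10 0.14;0 0 0 12 0.14;0 0 0 14 0.14;0 0 0 14 0.14'; python3 look.py w3
```

```text
time: 4.08
tcp_pos: [0.5255, -0.0243, 0.1034]
tcp_rot: [0.0, -0.043, 0.999, -0.0]
contact_force: [-3.4, -1.2, 6.6]
grip_width: 0.0504
grip_force: 3.3
n 373 dial angle deg (cw+): 23.02264030358585 spread 4.114126587457358
4.0833 [-3.4 -1.2  6.6] [ 0.065  0.318 -0.015]
```

```bash
python3 -m jog '0 0 0 2 0.14;0 0 0 4 0.14;0 0 0 5 0.14;0 0 0 5 0.14;0 0 -0.001 5 0.14;0 0 -0.003 5 0.14;0 0 -0.01 5 0.14;0 0 -0.03 5 0.14'; python3 look.py w4
python3 - <<'E'
from h import *
im=optics.grab_frame("side")[:,:,::-1];cv2.imwrite("pics/s4.png",cv2.resize(im[210:360,240:440],None,fx=4,fy=4,interpolation=cv2.INTER_CUBIC))
E
```

```text
time: 4.8
tcp_pos: [0.523, -0.0234, 0.1305]
tcp_rot: [-0.003, 0.0, 1.0, 0.001]
contact_force: [0.2, -0.2, 0.2]
grip_width: 0.0501
grip_force: 0.0
n 297 dial angle deg (cw+): 29.964248269175098 spread 4.030674028170634
4.8 [ 0.2 -0.2  0.2] [ 0.091 -0.091 -0.017]
```

View pics/w4.png

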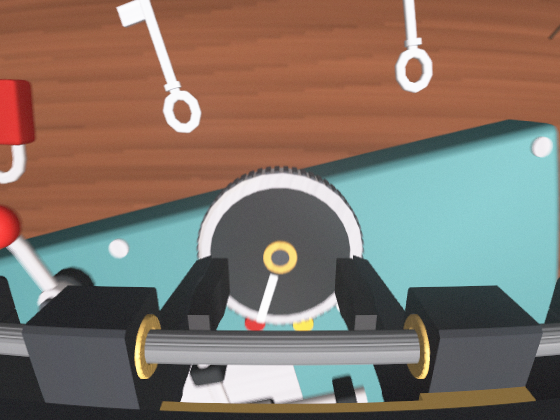

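The dial reads 30.0° with the line at the red dot (255,323), and the fingers are clear. Next I close them and move to the left of the ball, turned so that one finger face points along the push.

```bash
python3 -m jog '0 0 -0.03 0 -1;0.01 -0.03 -0.03 -7 -1;0.02 -0.06 -0.03 -14 -1;0.03 -0.09 -0.03 -21 -1;0.04 -0.11 -0.03 -28 -1;0.049 -0.123 -0.03 -35 -1;0.049 -0.123 -0.03 -42 -1;0.049 -0.123 -0.03 -42 -1' 5
python3 look.py w5; python3 -c "
from bench import observe as o;s=o();print(s['joint_positions'],s['grip_width'])"
```

```text
time: 5.57
tcp_pos: [0.4755, -0.1479, 0.1621]
tcp_rot: [-0.0, -0.359, 0.933, 0.0]
contact_force: [-0.9, -0.0, 0.0]
grip_width: 0.0009
grip_force: 0.0
[-5.39102000e-01  1.21238632e-01  1.88320271e+00  1.27663672e-04
  1.13733545e+00 -2.83959728e+00] 0.0006293279413019615Traceback (most recent call last):
  File "look.py", line 10, in <module>
    P=np.array(P);a=np.degrees(np.arctan2(P[:,1],P[:,0]))
                                          ~^^^^^
IndexError: too many indices for array: array is 1-dimensional, but 2 were indexed
```

View pics/w5.png

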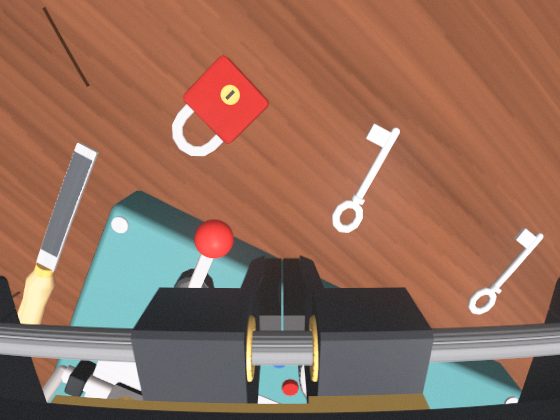

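The ball is at (213,239), left of and ahead of the closed fingertips (283,262). I'll measure it from this nearer view.

```bash
python3 - <<'E'
from h import *
im=cv2.cvtColor(cv2.imread("pics/w5.png"),cv2.COLOR_BGR2RGB);c=optics.camera_info("wrist")
for ce,st in reds(im,200):
    if abs(ce[0]-213)<20 and abs(ce[1]-239)<20:
        uv=(st[0]+st[2]/2-.5,st[1]+st[3]/2-.5);b=cast(c,uv,.092);print(ce,uv,b)
from scipy.spatial.transform import Rotation as R
s=observe();M=R.from_quat(np.roll(s['tcp_rot'],-1)).as_matrix();print(s['tcp_pos'])
P=np.array([.5580,-.1602,.092]);d=b-P;print('r',np.hypot(*d[:2]),'lever',np.degrees(np.arctan2(d[1],d[0]))%360-193.93)
for f in(0,10,20,30,40,50,60,68.75):
    a=np.radians(193.93+max(f,.1));q=P+.056*np.array([np.cos(a),np.sin(a),0]);print(f,(M.T@(q-s['tcp_pos'])).round(4))
print(M.T@(b-s['tcp_pos']))
E
```

```text
[ 0.47575635 -0.1472937   0.16214007]Traceback (most recent call last):
  File "<stdin>", line 8, in <module>
NameError: name 'b' is not defined
```

```bash
python3 - <<'E'
from h import *
im=cv2.cvtColor(cv2.imread("pics/w5.png"),cv2.COLOR_BGR2RGB);c=optics.camera_info("wrist")
h=cv2.cvtColor(im,cv2.COLOR_RGB2HSV);m=((h[...,0]<8)|(h[...,0]>172))&(h[...,1]>150)&(h[...,2]>80)
z=np.zeros_like(m);z[210:268,185:245]=1
y,x=np.nonzero(m&z);(u,v),rr=cv2.minEnclosingCircle(np.c_[x,y].astype(np.float32));print(u,v,rr,len(x))
b=cast(c,(u,v),.092)
from scipy.spatial.transform import Rotation as R
s=observe();M=R.from_quat(np.roll(s['tcp_rot'],-1)).as_matrix();print(s['tcp_pos'],b)
P=np.array([.5580,-.1602,.092]);d=b-P;print('r',np.hypot(*d[:2]),'lever',np.degrees(np.arctan2(d[1],d[0]))%360-193.93)
for f in(0,10,20,30,40,50,60,68.75):
    a=np.radians(193.93+f);q=P+.056*np.array([np.cos(a),np.sin(a),0]);print(f,(M.T@(q-s['tcp_pos'])).round(4))
print(M.T@(b-s['tcp_pos']))
E
```

```text
213.68072509765625 237.90963745117188 19.71100616455078 1161
[ 0.47575635 -0.1472937   0.16214007] [ 0.50501634 -0.17730592  0.092     ]
r 0.05567657762022963 lever 3.96281894546496
0 [-0.0032 -0.0383  0.0701]
10 [ 0.0006 -0.0473  0.0701]
20 [ 0.0028 -0.0568  0.0701]
30 [ 0.0033 -0.0665  0.0701]
40 [ 0.0021 -0.0762  0.0701]
50 [-0.0008 -0.0855  0.0701]
60 [-0.0053 -0.0942  0.0701]
68.75 [-0.0104 -0.1011  0.0701]
[-0.00180049 -0.04189105  0.07013136]
```

```bash
python3 -m jog '0 0 0.02 0 -1;0 0 0.04 0 -1;0 0 0.055 0 -1;0 0 0.063 0 -1;0 0 0.063 0 -1;-0.001 -0.006 0.063 0 -1;-0.001 -0.010 0.063 0 -1;-0.001 -0.010 0.063 0 -1'
python3 -m jog '0 -0.003 0 0 -1;0.001 -0.006 0 0 -1;0.001 -0.008 0 0 -1;0.001 -0.010 0 0 -1;0.001 -0.010 0 0 -1'
```

```text
time: 6.28
tcp_pos: [0.4852, -0.1549, 0.1008]
tcp_rot: [0.001, -0.358, 0.934, -0.001]
contact_force: [0.8, -0.0, 0.4]
grip_width: 0.0003
grip_force: 0.0
time: 6.7
tcp_pos: [0.4894, -0.1622, 0.0994]
tcp_rot: [-0.0, -0.358, 0.934, 0.0]
contact_force: [-0.7, 0.1, -0.2]
grip_width: 0.0003
grip_force: 0.2
```

```bash
cat > lev.py <<'E'
from h import *
import sys
from scipy.spatial.transform import Rotation as R
s=observe();M=R.from_quat(np.roll(s['tcp_rot'],-1)).as_matrix();P=np.array([.5580,-.1602,.092])
for n in("wrist","side","scene"):
    c=optics.camera_info(n);im=optics.grab_frame(n);cv2.imwrite(f"pics/{sys.argv[1]}_{n}.png",im[:,:,::-1])
    h=cv2.cvtColor(im,cv2.COLOR_RGB2HSV);m=(((h[...,0]<8)|(h[...,0]>172))&(h[...,1]>150)&(h[...,2]>80)).astype(np.uint8)
    for k in cv2.findContours(m,cv2.RETR_EXTERNAL,cv2.CHAIN_APPROX_NONE)[0]:
        if len(k)<8: continue
        uv,r=cv2.minEnclosingCircle(k);d=cast(c,uv,.092)-P
        if .045<np.hypot(*d[:2])<.067:
            a=np.degrees(np.arctan2(d[1],d[0]))%360-193.93
            if -10<a<90: print(n,np.round(uv),round(r,1),'r',np.hypot(*d[:2]).round(4),'lever',a.round(1),'rel',(M.T@(P+d-s['tcp_pos'])).round(4))
print(s['time'],s['tcp_pos'].round(4),s['contact_force'].round(1))
E
python3 lev.py l1
```

```text
wrist [220. 280.] 25.8 r 0.0587 lever 11.0 rel [ 0.0038 -0.0271  0.0074]
side [368. 283.] 6.9 r 0.0549 lever 9.1 rel [-0.0003 -0.0266  0.0074]
scene [165. 213.] 14.3 r 0.0597 lever 31.5 rel [ 0.0073 -0.048   0.0074]
6.7 [ 0.4894 -0.1622  0.0994] [-0.7  0.1 -0.2]
```

Contact has been made and the lever moved from 4° to about 10°. The finger-to-ball offset is 27 mm, so about 54 mm of travel remains.

```bash
python3 -m jog '0.001 -0.005 0 0 -1;0.002 -0.01 0 0 -1;0.003 -0.015 0 0 -1;0.003 -0.02 0 0 -1;0.003 -0.025 0 0 -1;0.002 -0.03 0 0 -1;0.001 -0.034 0 0 -1;0.001 -0.034 0 0 -1'; python3 lev.py l2
```

```text
time: 7.52
tcp_pos: [0.5124, -0.1885, 0.0996]
tcp_rot: [0.0, -0.358, 0.934, -0.0]
contact_force: [0.7, -0.1, -0.0]
grip_width: 0.0007
grip_force: 0.0
wrist [220. 282.] 25.6 r 0.0588 lever 45.7 rel [ 0.0032 -0.0272  0.0077]
side [388. 284.] 6.2 r 0.0553 lever 46.2 rel [-0.0003 -0.0267  0.0077]
scene [161. 218.] 9.6 r 0.0578 lever 47.2 rel [ 0.0018 -0.0284  0.0077]
7.5167 [ 0.5124 -0.1885  0.0996] [ 0.7 -0.1 -0. ]
```

```bash
python3 -m jog '-0.002 -0.005 0 0 -1;-0.004 -0.010 0 0 -1;-0.007 -0.014 0 0 -1;-0.009 -0.017 0 0 -1;-0.009 -0.017 0 0 -1'; python3 -m jog '0 -0.001 0 0 -1;-0.001 -0.002 0 0 -1;-0.001 -0.002 0 0 -1'; python3 lev.py l3
```

```text
time: 8.08
tcp_pos: [0.5304, -0.1948, 0.0995]
tcp_rot: [0.0, -0.358, 0.934, -0.0]
contact_force: [-0.9, 0.0, -0.2]
grip_width: 0.0004
grip_force: 0.1
time: 8.33
tcp_pos: [0.5316, -0.1952, 0.0994]
tcp_rot: [-0.0, -0.358, 0.934, 0.0]
contact_force: [-0.9, -0.7, -0.1]
grip_width: 0.0004
grip_force: 0.4
wrist [218. 282.] 26.0 r 0.0586 lever 66.2 rel [ 0.0031 -0.0279  0.0074]
side [397. 280.] 6.4 r 0.0548 lever 68.0 rel [-0.001  -0.0268  0.0074]
scene [159. 222.] 6.7 r 0.0599 lever 59.7 rel [ 0.008  -0.023   0.0074]
8.3333 [ 0.5316 -0.1952  0.0994] [-0.9 -0.7 -0.1]
```

Nearly there. I'll creep until the stop pushes back.

```bash
python3 -m jog '-0.0005 -0.001 0 0 -1;-0.0005 -0.001 0 0 -1'; python3 -m jog '-0.0005 -0.001 0 0 -1;-0.0005 -0.001 0 0 -1'; python3 -m jog '-0.0005 -0.001 0 0 -1;-0.0005 -0.001 0 0 -1'
```

```text
time: 8.65
tcp_pos: [0.5326, -0.1956, 0.0994]
tcp_rot: [-0.0, -0.358, 0.934, 0.0]
contact_force: [-0.6, 0.5, -0.3]
grip_width: 0.0004
grip_force: 0.5
time: 8.82
tcp_pos: [0.5333, -0.1958, 0.0993]
tcp_rot: [-0.0, -0.358, 0.934, 0.001]
contact_force: [-2.8, 0.7, 1.2]
grip_width: 0.0007
grip_force: 1.5
time: 8.98
tcp_pos: [0.5337, -0.1959, 0.0991]
tcp_rot: [-0.001, -0.358, 0.934, 0.001]
contact_force: [-5.9, 3.3, 3.6]
grip_width: 0.0006
grip_force: 3.3
```

The force is up to about 7 N, so the lever is on its stop. I'll back off, rise and verify.

```bash
python3 -m jog '0 0.005 0 0 -1;0 0.015 0 0 -1;0 0.025 0 0 -1;0 0.03 -0.03 0 -1;0 0.03 -0.06 0 -1;0 0.03 -0.10 0 -1;0 0.03 -0.12 0 -1;0 0.03 -0.12 0 -1'; python3 lev.py l4
python3 - <<'E'
import cv2,numpy as np
a=cv2.imread("pics/l4_side.png")[215:315,260:460];b=cv2.imread("pics/l4_scene.png")[180:280,130:330]
cv2.imwrite("pics/fin.png",cv2.resize(np.vstack([a,b]),None,fx=3,fy=3,interpolation=cv2.INTER_CUBIC))
E
```

```text
time: 9.65
tcp_pos: [0.517, -0.175, 0.2254]
tcp_rot: [0.003, -0.359, 0.933, -0.004]
contact_force: [0.5, 0.5, 1.2]
grip_width: 0.0004
grip_force: 0.0
wrist [215. 202.] 14.7 r 0.0562 lever 69.2 rel [ 0.0025 -0.0521  0.1339]
side [398. 280.] 5.9 r 0.056 lever 69.6 rel [ 0.002  -0.0522  0.1339]
scene [163. 216.] 13.4 r 0.0582 lever 40.9 rel [ 0.0168 -0.028   0.1336]
9.65 [ 0.517  -0.175   0.2254] [0.5 0.5 1.2]
```

View pics/fin.png

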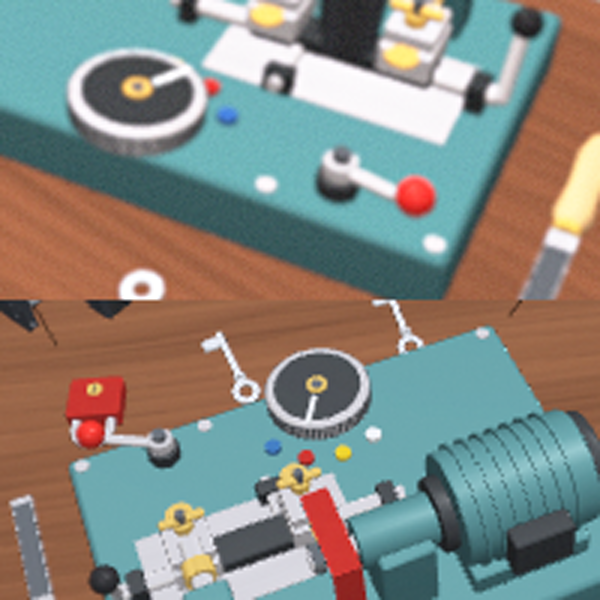

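The crops show the dial's white line at the red dot (305,457 in the lower crop). The lever is at about 69°, against its stop, and the arm is clear.

```bash
python3 -c "
from bench import ctrl;print(ctrl.job_done())"
```

```text
the job is handed in; nothing more can be done
None
```

The job is handed in: the dial is one click clockwise with its white line on the red dot (measured 30.0°), the lock lever is against its stop (about 69°), nothing was gripped, and no loose thing was touched.

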